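# Back off the mainspring winder

## Task

On the mainspring winder, swing the steel pawl (by its white knob) well clear of the brass ratchet wheel's teeth and leave it there. Only then turn the wheel backwards, clockwise seen from above, by its black crank knob until that knob stands in line with the red mark on the base, and let go. Never force the wheel against the pawl or wind it forwards, and leave the bell, watch case and clock key where they lie.

Things in the scene. Friction and masses are not known exactly. Their poses are not given: they have to be found in the camera images.
- winder: Fixed mainspring winder: dark wooden base plate 190 x 183 x 12 mm carrying a flat brass ratchet wheel (12 teeth, 104 mm across the teeth, upper face 28 mm above the shelf, hub up to 34 mm) that turns about an upright axis. Origin on the wheel's axis at the underside of the base (shelf height), z up. The pawl turns about an upright pivot at x = +55, y = +68 mm in this frame.
- wheel (a joint): Turn of the brass ratchet wheel, rad, growing clockwise seen from above (= backwards). It starts between -0.12 and 0 and stops at about +0.04 against the pawl while that is in the teeth; with the pawl out it turns freely with light friction (about 1.6 N at the knob) and stays where it is left. Winding forwards is negative.
- crank_knob (a point): Centre of the top of the black upright round knob (16 mm across) on the wheel's face, 38 mm from the wheel's axis; it stands from 28 to 70 mm above the shelf and is fixed to the wheel.
- park (a point): Point straight above the wheel, 38 mm from its axis towards the red mark and 70 mm above the shelf: where the top of the black knob belongs at the end. The red mark itself is a bar 24 x 10 mm on the base, pointing at the axis, 60 to 84 mm from the axis. It lies 0.9 to 1.7 rad of backward wheel turn from joint value 0.
- pawl (a joint): Angle of the steel pawl, rad: 0 = nose in the teeth, growing clockwise seen from above as the nose swings out from the wheel, stop at 0.9. The nose clears the teeth at about 0.2. No spring: light friction (about 1.3 N at the knob) keeps it where it is left.
- pawl_knob (a point): Centre of the top of the white upright round knob (14 mm across) on the pawl, 40 mm from the pawl's pivot; it stands from 27 to 70 mm above the shelf. The pawl bar is 10 mm wide, upper face 27 mm above the shelf. As built (joint 0) at x = +17, y = +56 mm in the winder's frame.
- bell: Loose pewter bell, 68 mm across, 64 mm high; origin at the centre of its underside. Bystander.
- watch_case: Loose amber bakelite watch case, a disc 54 mm across and 15 mm high; origin at the centre of its underside. Bystander.
- clock_key: Loose steel clock key lying flat, 75 mm long, 8 mm thick; origin on its underside, shaft along x. Bystander.

How it is judged (in metres and radians):
On the way:
1. the pawl is swung clear of the teeth while the wheel still stands where it was held (value of joint pawl above 0.3 rad and value of joint wheel below 0.15 rad), for 0.2 s.
At the end, for the whole second after the job is handed in: The pawl is at least 0.3 rad out of the teeth; the wheel has been turned backwards and rests with its black knob within 12 mm of the park point in line with the red mark (value of joint pawl above 0.3 rad and horizontal distance between crank_knob and park below 0.012 m and value of joint wheel above 0.5 rad and velocity of joint wheel between -0.05 and 0.05 rad/s); the robot touches nothing.
It fails at once if the wheel is forced backwards with the pawl in the teeth (value of joint wheel above 0.1 rad and value of joint pawl below 0.2 rad).
It fails at once if the wheel is wound forwards by more than 0.4 rad (value of joint wheel below -0.4 rad).
It fails at once if the bell is moved by more than 20 mm (distance of bell from where it was at the start of the episode above 0.02 m).
It fails at once if the watch case is moved by more than 20 mm (distance of watch_case from where it was at the start of the episode above 0.02 m).
It fails at once if the clock key is moved by more than 20 mm (distance of clock_key from where it was at the start of the episode above 0.02 m).
It also fails if it takes over 48 s, if anything falls off the work surface, if the arm or the gripper's body presses on something with over 40 N, if the wrist force passes 120 N, or if a joint passes its speed limit or range.

## Robot

A 6-joint arm with a two-finger parallel gripper is mounted at the origin on the work surface. World frame = base frame: x ahead of the robot, y to its left, z up, the work surface at z = 0. Lengths are in mm, angles in rad, forces in N, time in s.
With the tool pointing down it reaches from about 275 to 750 mm from the base axis. Payload 10.2 kg.
Tool frame: the origin (TCP) lies midway between the tips of the shut fingers; the grasp point (between the pads) lies 19 mm behind it; z points along the fingers, y is the line along which they close (so a half turn about z gives the same grasp; the last joint's range is limited). The gripper opens to 85 mm and grips with 20 to 120 N. Pads are 22 mm wide; open, the fingers measure 114 mm over their backs; the gripper's body (76 mm by 85 mm) begins 54 mm behind the grasp point. The pads swing forward as they close: fully open they stand 13 mm farther back than shut.
Start: joints at [0.961, 0.313, 1.498, -0, 1.331, -0.223], TCP at [198.057, 486.215, 231.294] pointing down, gripper open.
Joint ranges: [-2.94, 2.94], [-0.97, 2.17], [0.19, 2.56], [-1.23, 4.37], [0.02, 3.11], [-2.88, 2.88]. Speed limits (rad/s): [2.39, 2.39, 3.01, 3.14, 3.14, 3.14].

## Interface

Orientations are given as a unit quaternion [w, x, y, z].
In Python, from rig import ctrl gives the robot as it stands.
- The arm moves only by the tool send_rows, never from a script. Its argument "targets" is a list of rows, each a list of 7 numbers: the closure, from -1 (fully open) to 1 (shut), so that 0 is half open, then the shift along the tool's x, y, z in m, then the turn, a rotation vector about the tool's x, y, z in rad. In form: [[claw, dx, dy, dz, ax, ay, az], ...]. A call has exactly 10 rows; each row shifts and turns the commanded pose from where the row before left it, along the tool's axes as they then stand; what a row does not reach is not made up. A row lasts 1/8 s, in which the tool goes at most 62.5 mm and 10.7 degrees, less where a joint would pass 70% of its speed; a pose out of reach is approached as far as the arm can. A call with a gripper value outside its range is refused whole. The fingers move at their own pace and stop on an object; "squeeze" is the grip in N (left out, the last holds). Time passes only in rows, so rows that do not move let the fingers close, or fill a call up. It gives the time, the measured TCP pose, the force, the opening and the grip force at its end, in the units of the state.
- ctrl.sense(): the state, without advancing time (a new reading comes with each control period).
- ctrl.capture(name): name is "side" or "top"; returns a dict with "img" (384x512x3 uint8, red, green, blue), "camera_matrix" (3x3 intrinsics, pixels), "k1" (the pictures are not rectified: a ray, as slopes to the right and down, at radius r is drawn at 1 + k1 r^2 times it, then the intrinsics apply), "R" (3x3) and "t" (3): a world point X has camera coordinates R X + t. Camera axes: x right, y down, z forward; pixel columns grow to the right and rows downward; lengths in mm; the calibration is good to about 2 mm. A picture is of the moment at which its call begins. There is no depth.
- ctrl.finish_job(): hands the job in; it is judged then, once.
Trained networks look in a picture, given as the dict that the camera call returned (one of the last four; its "shot" number tells which), for a name from the list of things; names that differ only in an ending like _2 or _b are one class to them, and where a whole thing is asked for, a point or a joint stands for the part that bears it (a point fixed in the world has none). Each returns a list of dicts, best first, with "score" (0 to 1); they miss things now and then, are a little off and sometimes report something else, mostly with a low value. They report only what shows in the picture. A call takes as long as a camera call.
- ctrl.boxes_of(query, picture): "extent" ([left, top, width, height] in pixels, round what is visible of it).
- ctrl.landmark_of(query, picture): "point" ([column, row] in pixels: a listed point, or the origin of a listed thing).
The state is a dict: "time_s": time; "joints": joint angles; "dq": joint speeds; "tau": joint torques, N m; "eef_pos": TCP position; "ee_rot": TCP orientation; "force": force on the tool from outside, world axes, zero at the start; "wrist_torque": the same for the moment, N m; "grip_width": opening from 0.0 (shut) to 1.0 (fully open); "grip_force": force on a finger pad.
Only numpy, scipy, OpenCV 4.12 (cv2) and the standard library are available. Lean on these libraries where they do the work, as an engineer would, in place of code of your own. Each camera call takes 0.05 s, during which the arm holds its last target. There are 200 camera calls.

## Working session

There is one attempt and no reset: what is moved stays moved. The work goes in short steps, Python scripts to look and compute and a tool call to move; the robot and the scene stay as the last step left them, time stands still between calls to the robot, and variables do not carry over. Pictures are saved under pics/ and viewed, at most 10 in all, crops included, and the job is handed in when it is done.

Besides the shell and the picture viewer there is one more tool, called after ">>>" as a command line: name --pt "numbers of a row" for each row, then --argument value for the rest. send_rows: Moves the arm, as the interface text tells. Its arguments: {"type":"object","properties":{"targets":{"type":"array"},"squeeze":{"type":"number"}},"required":["targets"]}

```bash
mkdir -p pics; cat > h.py <<'E'
import numpy as np, cv2
from rig import ctrl
def pix2ray(c,p):
    K=np.array(c["camera_matrix"]);k=c["k1"]
    d=np.array([(p[0]-K[0,2])/K[0,0],(p[1]-K[1,2])/K[1,1]]);u=d.copy()
    for _ in range(30): u=d/(1+k*(u@u))
    R=np.array(c["R"]);t=np.array(c["t"])
    return -R.T@t, R.T@np.array([u[0],u[1],1])
def at_z(c,p,z):
    o,d=pix2ray(c,p); return o+d*(z-o[2])/d[2]
def tri(a,b):
    A=np.zeros((3,3));v=np.zeros(3)
    for o,d in (a,b):
        d=d/np.linalg.norm(d);P=np.eye(3)-np.outer(d,d);A+=P;v+=P@o
    return np.linalg.solve(A,v)
def proj(c,X):
    q=np.array(c["R"])@X+np.array(c["t"]);s=q[:2]/q[2];s=s*(1+c["k1"]*(s@s))
    K=np.array(c["camera_matrix"]);return np.array([K[0,0]*s[0]+K[0,2],K[1,1]*s[1]+K[1,2]])
E
python3 - <<'E'
from h import *
cs={n:ctrl.capture(n) for n in("side","top")}
for n,c in cs.items():
    cv2.imwrite(f"pics/{n}0.png",c["img"][:,:,::-1])
    for q,z in(("winder",0),("crank_knob",70),("pawl_knob",70),("park",70),("bell",0),("watch_case",0),("clock_key",0)):
        for r in ctrl.landmark_of(q,c)[:2]: print(n,q,np.round(r["point"],1),round(r["score"],2),np.round(at_z(c,r["point"],z),1))
    print(n,"cam",np.round(pix2ray(c,(256,192))[0]))
s=ctrl.sense();print({k:np.round(s[k],3) for k in("time_s","eef_pos","ee_rot","force")})
E
```

```text
side winder [234.2 233. ] 0.64 [550.6  66.5   0. ]
side crank_knob [217.8 206.6] 0.81 [588.7  64.6  70. ]
side pawl_knob [219.5 234.2] 0.66 [548.5 126.3  70. ]
side pawl_knob [236.  199.9] 0.17 [562.8  30.1  70. ]
side park [235.1 202.8] 0.37 [560.5  38.4  70. ]
side bell [340.1 145.9] 0.91 [ 425.9 -339.7    0. ]
side watch_case [213.9 375.2] 0.59 [440.7 338.2   0. ]
side clock_key [218.8 375.2] 0.68 [433.3 334.6   0. ]
side cam [301. 472. 645.]
top winder [233.8 189.4] 0.76 [537.9  67.1   0. ]
top crank_knob [236.  166.1] 0.96 [582.   59.9  70. ]
top pawl_knob [206.5 177.3] 0.68 [553.  128.8  70. ]
top pawl_knob [123.5 148.5] 0.38 [619.4 336.   70. ]
top park [245.3 179.2] 0.37 [550.9  36.8  70. ]
top bell [395.8 238.5] 0.82 [ 423.7 -344.     0. ]
top watch_case [120.5 150.6] 0.71 [632.5 367.5   0. ]
top clock_key [125.9 226.3] 0.53 [436.  336.7   0. ]
top cam [ 359.    7. 1030.]
{'time_s': np.float64(0.8), 'eef_pos': array([198.048, 486.232, 231.289]), 'ee_rot': array([0.   , 0.192, 0.981, 0.   ]), 'force': array([-0.408, -0.102, -0.174])}
```

```bash
python3 -c "
import cv2,numpy as np
a=cv2.imread('pics/side0.png');b=cv2.imread('pics/top0.png')
cv2.imwrite('pics/both0.png',cv2.resize(np.vstack([a,b]),(400,600)))" 
```

```text
(no output)
```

View pics/top0.png

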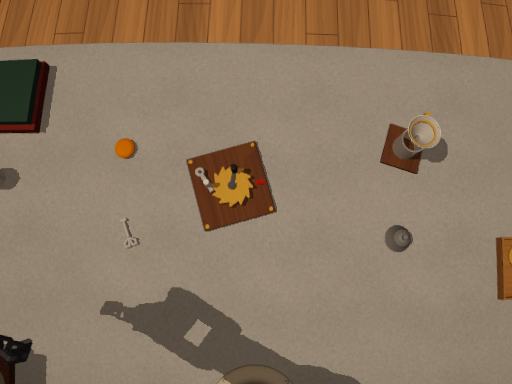

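View pics/side0.png

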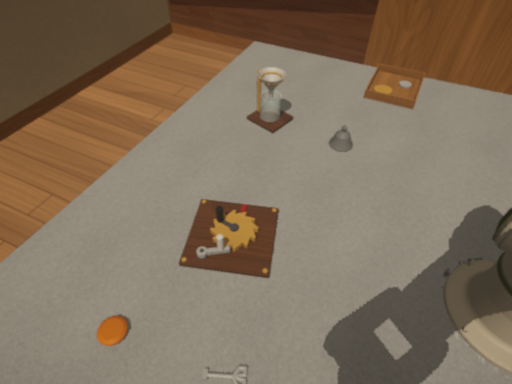

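```bash
python3 - <<'E'
import cv2,numpy as np
from h import *
t=cv2.imread('pics/top0.png')[135:240,178:283];s=cv2.imread('pics/side0.png')[190:280,175:285]
cv2.imwrite('pics/crop.png',np.hstack([cv2.resize(t,(420,420),interpolation=2),cv2.resize(s,None,fx=380/110,fy=420/90,interpolation=2)]))
T=ctrl.capture("top");S=ctrl.capture("side")
for c,n in((T,'top'),(S,'side')):
    h=cv2.cvtColor(c["img"],cv2.COLOR_RGB2HSV).astype(int)
    m=((h[...,0]<6)|(h[...,0]>174))&(h[...,1]>200)&(h[...,2]>120)
    b=(h[...,0]>15)&(h[...,0]<28)&(h[...,1]>170)&(h[...,2]>150)
    for nm,mm,z in(('red',m,12),('brass',b,28)):
        k,l,st,ce=cv2.connectedComponentsWithStats(mm.astype(np.uint8))
        for i in range(1,k):
            x,y=ce[i]
            if 170<x<290 and 135<y<285 and st[i,4]>=2: print(n,nm,st[i,4],np.round(ce[i],1),np.round(at_z(c,ce[i],z),1))
E
```

```text
top red 38 [260.  181.6] [557.4   1.6  12. ]
top brass 10 [252.  144.2] [649.1  24.2  28. ]
top brass 12 [189.7 161.2] [601.2 178.3  28. ]
top brass 906 [231.4 186.7] [539.5  71.7  28. ]
top brass 13 [270.6 208.4] [488.7 -25.7  28. ]
top brass 14 [206.6 226.2] [440.8 128.1  28. ]
side brass 3 [250.3 229.7] [512.4  60.5  28. ]
side brass 3 [223.  231.7] [563.2  91.8  28. ]
side brass 3 [219. 232.] [570.6  96.4  28. ]
side brass 2 [237.  232.5] [534.9  80.2  28. ]
side brass 4 [246.2 234.5] [514.5  76.   28. ]
side brass 2 [228.5 237.5] [545.   99.9  28. ]
side brass 2 [236.5 236.5] [530.9  90.   28. ]
side brass 3 [247.7 239.7] [505.6  86.7  28. ]
side brass 2 [243.5 242.5] [510.2  97.1  28. ]
side brass 3 [246. 243.] [504.9  95.9  28. ]
side brass 6 [233.  246.5] [525.3 115.8  28. ]
```

View pics/crop.png

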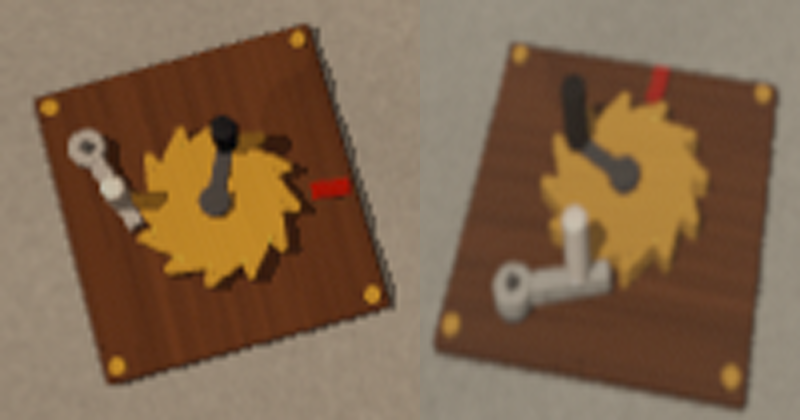

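```bash
cat > fit.py <<'E'
from h import *
from scipy.optimize import least_squares
T=ctrl.capture("top")
w=lambda p,z:at_z(T,(p[0]/4+178,p[1]/4+135),z)[:2]
hub,piv,pk,ck,red=w((215,202),34),w((87,147),27),w((112,187),70),w((225,132),70),w((331,188),12)
rot=lambda a:np.array([[np.cos(a),-np.sin(a)],[np.sin(a),np.cos(a)]])
f=lambda v:np.concatenate([v[:2]-hub,v[:2]+rot(v[2])@[55,68]-piv,v[:2]+rot(v[2])@[17,56]-pk])
r=least_squares(f,[*hub,0.2]);c=r.x[:2];yaw=r.x[2]
print("fit",r.x,np.round(r.fun,1));print(hub,piv,pk,ck,red)
d=ck-c;e=red-c;print("ck r",np.linalg.norm(d),"red r",np.linalg.norm(e))
a0,a1=np.arctan2(*d[::-1]),np.arctan2(*e[::-1]);print("ang",a0,a1,"turn",a0-a1)
u=lambda a:np.array([np.cos(a),np.sin(a)])
K,P=c+38*u(a0),c+38*u(a1);ch=(P-K)/np.linalg.norm(P-K);print("knob",K,"park",P,"chord",P-K,np.linalg.norm(P-K),"dir",np.arctan2(*ch[::-1]))
pv=c+rot(yaw)@[55,68]
for q in(0,.35,.7): print("pawl",q,pv+rot(yaw-q)@[-38,-12])
v=rot(yaw-.35)@[-12,38];print("pawl push dir",np.arctan2(v[1],v[0]), "yaw tool x",np.arctan2(.377,-.926))
E
python3 fit.py
```

```text
fit [5.41635363e+02 7.08016929e+01 2.85034083e-01] [ 0.1  0.3 -0.  -0.2 -0.1 -0.1]
[541.53155616  70.5032572 ] [575.31249719 151.71348738] [542.28940582 129.43088223] [577.27832708  63.87824542] [ 5.56419615e+02 -2.05161179e-01]
ck r 36.30915850212068 red r 72.52963139768276
ang -0.19185529084789701 -1.3655202940798858 turn 1.1736650032319889
knob [578.93814529  63.55583496] park [549.38118471  33.59951218] chord [-29.55696058 -29.95632278] 42.08319371257199 dir -2.349484119258788
pawl 0 [542.20279956 129.32244151]
pawl 0.35 [536.59641619 142.01577556]
pawl 0.7 [535.68244905 155.86196378]
pawl push dir 1.8117092814194253 yaw tool x 2.7549570813136843
```

>>> send_rows --pt "1 -0.0471 -0.0225 0.008 0 0 0" --pt "1 -0.0471 -0.0225 0.008 0 0 0" --pt "1 -0.0471 -0.0225 0.008 0 0 0" --pt "1 -0.0471 -0.0225 0.008 0 0 0" --pt "1 -0.0471 -0.0225 0.008 0 0 0" --pt "1 -0.0471 -0.0225 0.008 0 0 0" --pt "1 -0.0471 -0.0225 0.008 0 0 0" --pt "1 -0.0471 -0.0225 0.008 0 0 0" --pt "1 -0.0471 -0.0225 0.008 0 0 0" --pt "1 -0.0471 -0.0225 0.008 0 0 0"

```text
time_s: 2.2
eef_pos: [550.5, 98.7, 151.1]
ee_rot: [0.0, 0.192, 0.981, 0.0]
force: [0.4, 0.5, 0.3]
grip_width: 0.001
grip_force: 0.0
```

>>> send_rows --pt "1 0 0 0 0 0 -0.126" --pt "1 0 0 0 0 0 -0.126" --pt "1 0 0 0 0 0 -0.126" --pt "1 0 0 0 0 0 -0.126" --pt "1 0 0 0 0 0 -0.126" --pt "1 0 0 0 0 0 0" --pt "1 0 0 0 0 0 0" --pt "1 0 0 0 0 0 0" --pt "1 0 0 0 0 0 0" --pt "1 0 0 0 0 0 0"

```text
time_s: 3.45
eef_pos: [549.4, 100.2, 151.3]
ee_rot: [-0.0, -0.121, 0.993, 0.0]
force: [0.5, -0.2, -1.0]
grip_width: -0.001
grip_force: 0.0
```

```bash
cat > st.py <<'E'
from h import *
from scipy.spatial.transform import Rotation as Ro
import sys
s=ctrl.sense();q=np.array(s["ee_rot"]);R=Ro.from_quat(q[[1,2,3,0]]).as_matrix()
print({k:np.round(s[k],2).tolist() for k in("time_s","eef_pos","joints","force","grip_width")});print(np.round(R,3).tolist())
if len(sys.argv)>3: print("tool delta",np.round(R.T@(np.array([float(a) for a in sys.argv[1:4]])-s["eef_pos"]),1))
E
python3 st.py 549.4 100.2 40
```

```text
{'time_s': 3.45, 'eef_pos': [549.38, 100.19, 151.29], 'joints': [-0.03, 0.46, 1.51, 0.0, 1.18, -1.84], 'force': [0.52, -0.23, -0.98], 'grip_width': -0.0}
[[-0.971, -0.241, -0.0], [-0.241, 0.971, 0.0], [0.0, 0.0, -1.0]]
tool delta [ -0.    0.  111.3]
```

>>> send_rows --pt "1 0 0 0.025 0 0 0" --pt "1 0 0 0.025 0 0 0" --pt "1 0 0 0.025 0 0 0" --pt "1 0 0 0.02 0 0 0" --pt "1 0 0 0.016 0 0 0" --pt "1 0 0 0 0 0 0" --pt "1 0 0 0 0 0 0" --pt "1 0 0.002 0 0 0 0" --pt "1 0 0.002 0 0 0 0" --pt "1 0 0.002 0 0 0 0"

```text
time_s: 4.7
eef_pos: [548.0, 106.2, 40.5]
ee_rot: [0.0, -0.121, 0.993, -0.0]
force: [0.7, 0.3, -0.2]
grip_width: 0.004
grip_force: 0.0
```

```bash
python3 -c "
from h import *
a=ctrl.capture('top')['img'][100:240,160:300,::-1];b=ctrl.capture('side')['img'][160:300,160:300,::-1]
cv2.imwrite('pics/c1.png',cv2.resize(np.hstack([a,b]),(800,400),interpolation=2))"; python3 st.py
```

```text
{'time_s': 4.8, 'eef_pos': [547.92, 106.23, 40.42], 'joints': [-0.02, 0.6, 1.6, 0.0, 0.94, -1.83], 'force': [-0.18, -0.76, 0.19], 'grip_width': 0.0}
[[-0.971, -0.241, 0.0], [-0.241, 0.971, 0.0], [-0.0, -0.0, -1.0]]
```

View pics/c1.png

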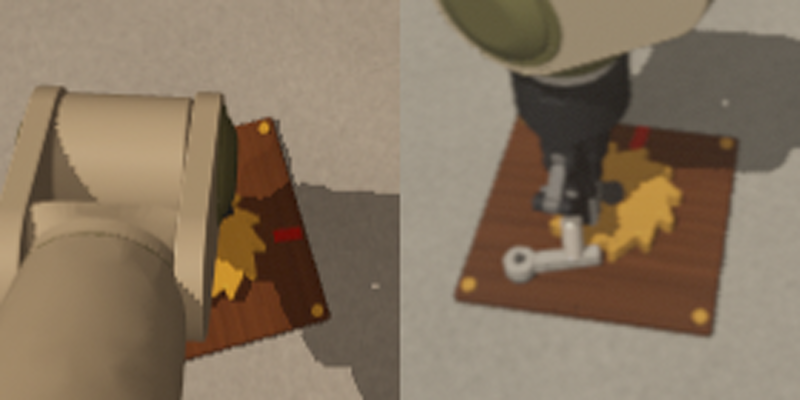

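The side view shows the shut fingertips just behind (wheel side of) the white knob at about (572,225), clear of the wheel. Now I push the pawl out.

>>> send_rows --pt "1 0 0.003 0 0 0 0" --pt "1 0 0.004 0 0 0 0" --pt "1 0 0.004 0 0 0 0" --pt "1 0 0.004 0 0 0 0" --pt "1 0 0.004 0 0 0 0" --pt "1 0 0.004 0 0 0 0" --pt "1 0 0.004 0 0 0 0" --pt "1 0 0.003 0 0 0 0" --pt "1 0 0 0 0 0 0" --pt "1 0 0 0 0 0 0"

```text
time_s: 6.05
eef_pos: [540.7, 135.2, 40.3]
ee_rot: [0.0, -0.121, 0.993, 0.0]
force: [0.1, 1.5, -0.4]
grip_width: -0.002
grip_force: 0.0
```

```bash
python3 -c "
from h import *
c=ctrl.capture('side');b=c['img'][160:300,160:300,::-1]
cv2.imwrite('pics/c2.png',cv2.resize(b,(500,500),interpolation=2))
print(ctrl.landmark_of('pawl_knob',c)[:2])
for q in ([542.2,129.3,70],[536.6,142,70],[535.7,155.9,70]): print(proj(c,np.array(q)))"; python3 st.py
```

```text
[{'point': [214.9, 247.2], 'score': 0.73}]
[221.46615573 236.45343985]
[220.6950552  242.21102662]
[217.49975633 247.69679543]
{'time_s': 6.15, 'eef_pos': [540.74, 135.1, 40.31], 'joints': [0.03, 0.6, 1.61, 0.0, 0.93, -1.78], 'force': [0.58, 0.77, -0.37], 'grip_width': -0.0}
[[-0.971, -0.241, 0.0], [-0.241, 0.971, 0.0], [-0.0, 0.0, -1.0]]
```

View pics/c2.png

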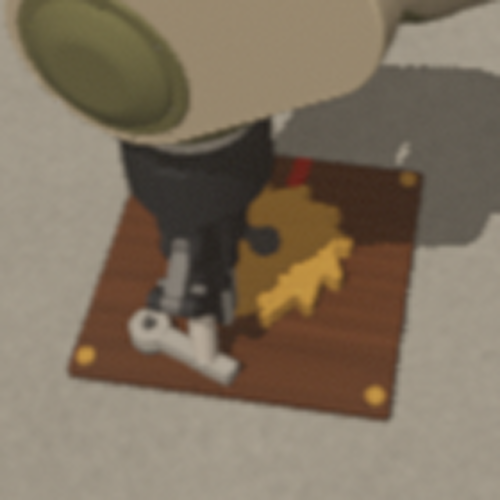

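The pawl is well out: the white knob is at about (205,330) in the crop, and the network point matches about 0.65–0.7 rad. Next I back off, lift and turn the tool for the crank.

>>> send_rows --pt "1 0 -0.005 0 0 0 0" --pt "1 0 -0.003 -0.01 0 0 0" --pt "1 0 0 -0.025 0 0 0" --pt "1 0 0 -0.025 0 0 0" --pt "1 0 0 0 0 0 -0.11" --pt "1 0 0 0 0 0 -0.11" --pt "1 0 0 0 0 0 -0.11" --pt "1 0 0 0 0 0 -0.11" --pt "1 0 0 0 0 0 -0.11" --pt "1 0 0 0 0 0 0"

```text
time_s: 7.4
eef_pos: [542.8, 127.1, 100.9]
ee_rot: [0.0, -0.386, 0.923, -0.0]
force: [-0.7, 0.4, -0.5]
grip_width: -0.0
grip_force: 0.0
```

```bash
python3 st.py 598.6 83.5 42
```

```text
{'time_s': 7.4, 'eef_pos': [542.83, 127.14, 100.9], 'joints': [0.02, 0.52, 1.56, 0.0, 1.06, -2.34], 'force': [-0.73, 0.36, -0.46], 'grip_width': -0.0}
[[-0.702, -0.712, 0.001], [-0.712, 0.702, 0.0], [-0.0, -0.0, -1.0]]
tool delta [ -8.1 -70.3  58.9]
```

>>> send_rows --pt "1 -0.003 -0.0235 0 0 0 0" --pt "1 -0.003 -0.0235 0 0 0 0" --pt "1 -0.002 -0.0233 0 0 0 0" --pt "1 0 0 0 0 0 0" --pt "1 0 0 0 0 0 0" --pt "1 0 0 0.02 0 0 0" --pt "1 0 0 0.02 0 0 0" --pt "1 0 0 0.019 0 0 0" --pt "1 0 0 0 0 0 0" --pt "1 0 0 0 0 0 0"

```text
time_s: 8.65
eef_pos: [598.7, 83.8, 42.0]
ee_rot: [0.001, -0.386, 0.922, -0.0]
force: [0.7, 0.4, 1.0]
grip_width: 0.001
grip_force: 0.0
```

```bash
python3 -c "
from h import *
c=ctrl.capture('side');b=c['img'][160:300,160:300,::-1]
cv2.imwrite('pics/c3.png',cv2.resize(b,(500,500),interpolation=2))"; python3 st.py
```

```text
{'time_s': 8.7, 'eef_pos': [598.79, 83.8, 42.17], 'joints': [-0.05, 0.68, 1.45, 0.0, 1.01, -2.42], 'force': [-0.39, 0.38, 0.6], 'grip_width': -0.0}
[[-0.702, -0.713, 0.001], [-0.713, 0.702, -0.0], [-0.001, -0.001, -1.0]]
```

View pics/c3.png

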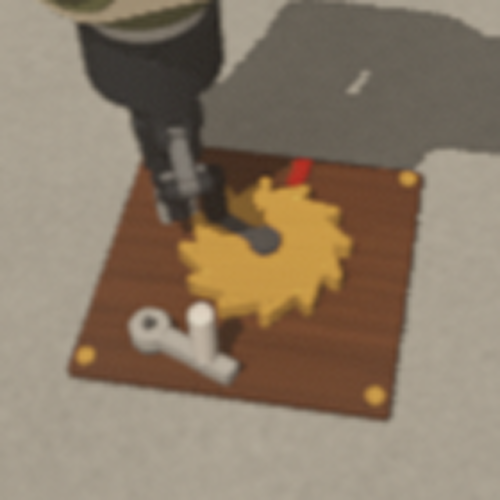

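Pawl stays out (white knob at (200,315)); the fingers are on the far side of the black knob at about (205,195). Now I push the crank along its chord.

>>> send_rows --pt "1 0.005 0 0 0 0 0" --pt "1 0.005 0 0 0 0 0" --pt "1 0.005 0 0 0 0 0" --pt "1 0.005 0 0 0 0 0" --pt "1 0.005 0 0 0 0 0" --pt "1 0.005 0 0 0 0 0" --pt "1 0.005 0 0 0 0 0" --pt "1 0.005 0 0 0 0 0" --pt "1 0.004 0 0 0 0 0" --pt "1 0 0 0 0 0 0"

```text
time_s: 9.95
eef_pos: [566.9, 52.1, 41.0]
ee_rot: [-0.001, -0.386, 0.922, 0.0]
force: [0.1, -0.1, 0.4]
grip_width: 0.003
grip_force: 0.0
```

```bash
python3 -c "
from h import *
c=ctrl.capture('side');b=c['img'][160:300,160:300,::-1].copy()
print(ctrl.landmark_of('crank_knob',c)[:2],ctrl.landmark_of('pawl_knob',c)[:1],'park px',proj(c,np.array([549.4,33.6,70])))
cv2.imwrite('pics/c4.png',cv2.resize(b,(500,500),interpolation=2))"; python3 st.py
```

```text
[{'point': [233.3, 203.7], 'score': 0.88}] [{'point': [216.0, 247.1], 'score': 0.55}] park px [240.65228083 203.01616485]
{'time_s': 10.1, 'eef_pos': [567.31, 52.24, 41.11], 'joints': [-0.11, 0.62, 1.56, -0.0, 0.96, -2.48], 'force': [0.33, 0.24, 0.16], 'grip_width': -0.0}
[[-0.702, -0.713, -0.001], [-0.713, 0.702, -0.0], [0.001, 0.0, -1.0]]
```

View pics/c4.png

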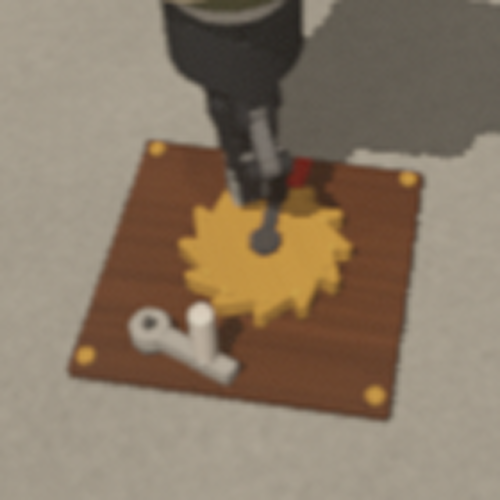

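The crank arm now points at about (283,195), just short of the red mark at (300,172). I'll push the last few millimetres, then back off and look.

>>> send_rows --pt "1 0.002 0 0 0 0 0" --pt "1 0.002 0 0 0 0 0" --pt "1 0.002 0 0 0 0 0" --pt "1 0 0 0 0 0 0" --pt "1 -0.01 0 0 0 0 0" --pt "1 -0.01 0 0 0 0 0" --pt "1 -0.01 0 0 0 0 0" --pt "1 0 0 -0.02 0 0 0" --pt "1 0 0 -0.03 0 0 0" --pt "1 -0.03 0 -0.03 0 0 0"

```text
time_s: 11.35
eef_pos: [605.4, 90.6, 122.3]
ee_rot: [-0.0, -0.386, 0.923, 0.0]
force: [-0.4, 0.1, -1.0]
grip_width: -0.0
grip_force: 0.0
```

```bash
python3 -c "
from h import *
c=ctrl.capture('side');b=c['img'][160:300,160:300,::-1].copy()
p=ctrl.landmark_of('crank_knob',c)[:2];print(p,at_z(c,p[0]['point'],70),ctrl.landmark_of('pawl_knob',c)[:1],ctrl.landmark_of('park',c)[:1],'park px',proj(c,np.array([549.4,33.6,70])),'initknob px',proj(c,np.array([578.9,63.6,70])))
cv2.imwrite('pics/c5.png',cv2.resize(b,(600,600),interpolation=2))"; python3 st.py
```

```text
[{'point': [238.7, 205.0], 'score': 0.62}] [550.51735534  40.53536539  70.        ] [{'point': [212.7, 245.3], 'score': 0.7}] [{'point': [238.3, 202.7], 'score': 0.49}] park px [240.65228083 203.01616485] initknob px [221.99883102 207.82091694]
{'time_s': 11.55, 'eef_pos': [605.35, 91.25, 120.94], 'joints': [-0.04, 0.6, 1.36, -0.0, 1.18, -2.41], 'force': [0.14, 0.1, -0.91], 'grip_width': 0.0}
[[-0.701, -0.713, -0.0], [-0.713, 0.701, -0.0], [0.0, -0.0, -1.0]]
```

View pics/c5.png

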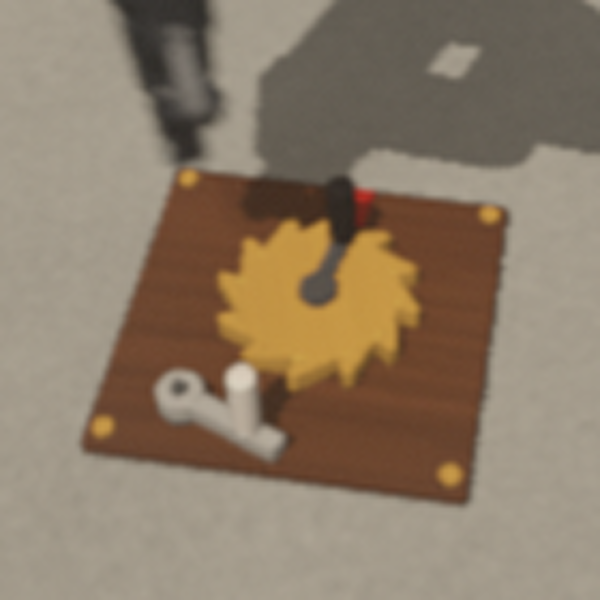

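>>> send_rows --pt "1 0 0 -0.04 0 0 0" --pt "1 0 0 -0.04 0 0 0" --pt "1 -0.03 0.03 0 0 0 0" --pt "1 -0.03 0.03 0 0 0 0" --pt "1 -0.03 0.03 0 0 0 0" --pt "1 -0.03 0.03 0 0 0 0" --pt "1 -0.03 0.03 0 0 0 0" --pt "1 -0.03 0.03 0 0 0 0" --pt "1 0 0.04 0 0 0 0" --pt "1 0 0 0 0 0 0"

```text
time_s: 12.8
eef_pos: [572.9, 375.0, 199.7]
ee_rot: [-0.001, -0.388, 0.922, 0.0]
force: [0.2, -0.2, 0.8]
grip_width: -0.003
grip_force: 0.0
```

```bash
python3 -c "
from h import *
c=ctrl.capture('top');b=c['img'][135:240,178:283,::-1].copy()
for q in('crank_knob','pawl_knob','park'):
  p=ctrl.landmark_of(q,c)
  if p: print(q,p[0],at_z(c,p[0]['point'],70))
cv2.imwrite('pics/c6.png',cv2.resize(b,(420,420),interpolation=2))"; python3 st.py
```

```text
crank_knob {'point': [247.6, 180.7], 'score': 0.81} [547.45542375  31.27675225  70.        ]
pawl_knob {'point': [193.4, 181.8], 'score': 0.57} [541.3736873  159.35680341  70.        ]
park {'point': [244.2, 179.5], 'score': 0.46} [550.12025275  39.38212699  70.        ]
{'time_s': 13.0, 'eef_pos': [575.45, 372.27, 200.65], 'joints': [0.4, 0.7, 0.97, -0.0, 1.47, -1.96], 'force': [-0.47, 0.34, 0.05], 'grip_width': -0.0}
[[-0.703, -0.712, -0.001], [-0.712, 0.703, -0.001], [0.001, 0.0, -1.0]]
```

View pics/c6.png

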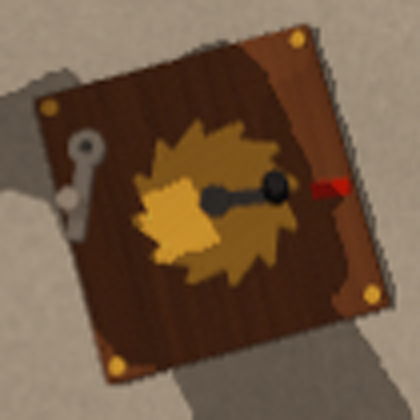

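The black knob at (276,186) in the crop lines up with the hub (215,202) and the red mark (331,188), about 3 mm from park. The pawl is well out and the arm is clear.

```bash
python3 -c "
from rig import ctrl
print(ctrl.finish_job())"
```

```text
the job is handed in; nothing more can be done
None
```

I swung the pawl clear, then turned the wheel backwards until its black knob stood about 3 mm (camera estimate) from the park point at the red mark, and handed the job in at about 13 s with the arm clear; no verdict came back.

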